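# Square a board carrier into the inspection fixture

## Robot

A 7-joint arm with a two-finger parallel gripper is mounted at the origin on the work surface. World frame = base frame: x ahead of the robot, y to its left, z up, the work surface at z = 0. Lengths are in m, angles in rad, forces in N, time in s.
With the tool pointing down it reaches from about 0.4 to 0.875 m from the base axis. Payload 19.3 kg.
Tool frame: the origin (TCP) lies at the very end of the fingers, on their centre line; the grasp point (between the pads) lies 19 mm behind it (env.grip_point_offset is the z of the grasp point in the tool frame, in m); z points along the fingers, y is the line along which they close (so a half turn about z gives the same grasp; the last joint's range is limited). The gripper opens to 85 mm and grips with 20 to 120 N. Pads are 22 mm wide; open, the fingers measure 114 mm over their backs; the gripper's body (76 mm by 85 mm) begins 54 mm behind the grasp point. The pads swing forward as they close: fully open they stand 13 mm farther back than shut.
Start: joints at [-1.364, 0.521, -0.036, 1.599, 0.021, 1.021, -0.113], TCP at [0.171, 0.601, 0.231] pointing down, gripper open.
Joint ranges: [-2.91, 2.91], [-0.3, 2.13], [-1.5, 1.42], [0.17, 2.43], [-1.26, 4.41], [0.16, 1.93], [-2.52, 2.52]. Speed limits (rad/s): [1.89, 1.89, 2.39, 2.39, 3.01, 3.01, 3.01].

## Interface

Orientations are given as a unit quaternion [x, y, z, w].
In Python, from rig import telemetry, eyes, ticket, env gives the robot as it stands.
- The arm moves only by the tool drive_tool, never from a script. Its argument "moves" is a list that holds one entry, the list of rows, each a list of 5 numbers: the closure in counts, from 0 (fully open) to 255 (shut), then the shift along the tool's x, y, z in m, then the turn about the tool's z in degrees. In form: [[[grip, tx, ty, tz, turn], ...]]. A call has exactly 10 rows; each row is the pose to reach, as a shift and turn from the pose commanded when the call began, along the tool's axes at that moment; what a row does not reach only later rows make up. A row lasts 1/12 s, in which the tool goes at most 41.7 mm and 7.16 degrees, less where a joint would pass 70% of its speed; a pose out of reach is approached as far as the arm can. A call with a gripper value outside its range is refused whole. The fingers move at their own pace and stop on an object; the grip force is fixed at half the most. Time passes only in rows, so rows that repeat a pose let the fingers close, or fill a call up. It gives the time, the measured TCP pose, the force, the opening and the grip force at its end, in the units of the state.
- telemetry.read_state(): the state, without advancing time (a new reading comes with each control period).
- eyes.snapshot(name): name is "side" or "top" or "wrist"; returns the picture (480x640x3 uint8, red, green, blue); there is no depth.
- eyes.camera_params(name): a dict with "mtx" (3x3 intrinsics, pixels), "dist" ([k1, k2, p1, p2, k3] as OpenCV has them; the pictures are not rectified), "R" (3x3) and "t" (3): a world point X has camera coordinates R X + t; the wrist camera has in their place "tool_from_camera" (4x4, takes a point from camera to tool coordinates, whose origin is the TCP and whose axes are the flange's). Camera axes: x right, y down, z forward; pixel columns grow to the right and rows downward; lengths in m; the calibration is good to about 2 mm. A picture is of the moment at which its call begins: read the wrist's pose just before it. camera_params takes no time and is no camera call.
- ticket.finish_job(): hands the job in; it is judged then, once.
The state is a dict: "t": time; "q": joint angles; "joint_vel": joint speeds; "tau": joint torques, N m; "position": TCP position; "eef_rot": TCP orientation; "wrist_force": force on the tool from outside, world axes, zero at the start; "moment": the same for the moment, N m; "finger_gap": opening from 0.0 (shut) to 1.0 (fully open); "gripper_force": force on a finger pad.
Only numpy, scipy, OpenCV 4.12 (cv2) and the standard library are available. Lean on these libraries where they do the work, as an engineer would, in place of code of your own. Each camera call takes 0.05 s, during which the arm holds its last target. There are 200 camera calls.

## Task

Get the circuit board ready for the microscope: push its black carrier along the fixture's plate until it sits square in the corner, flush against the back fence and the end stop, with the blue sliding jaw pushed up against its free side so that it cannot shift. Do it all by gentle pushing on the carrier's edges and on the jaw: lift nothing, keep the fingers off the bare board and its parts, and leave the other things on the fixture and the bench where they are.

Things in the scene. Friction and masses are not known exactly. Their poses are not given: they have to be found in the camera images.
- jig: The fixture, bolted down: aluminium plate 230 (x) x 350 (y) x 12 mm thick, on which the carrier slides. Origin at the centre of the plate's underside (bench level); x points to the back fence, y to the end stop, z up. Both are dark steel rails standing 20 mm above the plate.
- corner (a point): The inner corner where the faces of back fence and end stop meet, at plate level: x +85, y +125, z +12 mm of the fixture; axes as the fixture's. The fence face runs 285 mm from here to -y, the stop face 150 mm to -x. Carrier seated: its origin 50 mm to -x and 65 mm to -y of here, axes parallel.
- carrier: Loose black plastic pallet, 100 (x) x 130 (y) x 16 mm high, 0.25 to 0.5 kg with its board, lying on the plate, turned less than 20 degrees from the fixture's axes. Origin at the centre of its underside. Its rim is 10 mm wide all round; the board lies in a shallow recess. Its +x side goes to the back fence, its +y side to the end stop. Slides at 1 to 6 N.
- board: The green circuit board fixed in the top of the carrier, 79 x 109 mm, with chips and connectors reaching at most 24 mm above the plate; same origin and axes as the carrier. Not to be touched.
- jaw (a joint): Slide of the blue jaw along the fixture's +y, in m: 0 is fully open (its rubber face at y = -115 mm of the fixture), growing towards the end stop up to 0.16; face y = -0.115 + joint. Against the seated carrier it reads 0.110. It slides at about 3 N, stays where it is left, and starts clear of the carrier.
- jaw_push (a point): Middle of the outer (-y) face of the jaw's push block, 40 mm behind the jaw's rubber face, 13 mm above the plate, at x = +30 mm of the fixture; axes as the fixture's. The block is 90 mm long (x) and stands 26 mm above the plate; the jaw's bar in front of it is as long and 18 mm high.
- heatsink: Loose finned aluminium heat sink, 34 x 34 x 20 mm, standing on the front right corner of the plate; origin under its centre. To be left alone.
- flux: Loose amber bottle, 36 mm diameter, 75 mm high, on the bench near the fixture; origin under its centre. To be left alone.
- loupe: Loose black eye loupe, 38 mm diameter, 34 mm high, on the bench near the fixture; origin under its centre. To be left alone.
- dish: Loose grey dish, 60 mm diameter, 24 mm high, on the bench near the fixture; origin under its centre. To be left alone.
- tape: Loose roll of yellow tape lying flat, 68 mm diameter, 19 mm high, on the bench left of the fixture; origin under its centre. To be left alone.
- driver: Loose small screwdriver with yellow handle, 150 mm long, lying left of the fixture. To be left alone.
- tweezers: Loose steel tweezers, 122 mm long, 6 mm high, lying right of the fixture. To be left alone.
Not all that is in view belongs to the job. Of the things shaped like the carrier, the black one is meant.

How it is judged:
At the end, for the whole second after the job is handed in: The carrier lies flat on the plate, at rest, within 2.5 mm of the back fence and of the end stop and within 0.025 rad of square to them, and the jaw stands against its free side (jaw reading within 2.5 mm of 0.110) (x of carrier in the frame of jig above 0.0325 m and y of carrier in the frame of jig above 0.0575 m and z of carrier in the frame of jig below 0.015 m and angle between the x axis of carrier and the x axis of jig, either way round below 0.025 rad and value of joint jaw between 0.1075 and 0.1125 m and linear speed of carrier below 0.01 m/s); the robot touches nothing.
It fails at once if the carrier is lifted or tipped (its origin more than 6 mm above the plate, or tilted over 0.1 rad) (z of carrier in the frame of jig above 0.018 m or angle between carrier's own z axis and vertical above 0.1 rad).
It fails at once if the fingers press on the bare board or its parts with over 1.5 N (contact force between the fingers and board above 1.5 N).
It fails at once if the carrier or the jaw is shoved hard (finger force over 60 N) (contact force between the fingers and carrier above 60 N or contact force between the fingers and jaw above 60 N).
It fails at once if a bystander is moved by more than 15 mm or tipped (distance of any of heatsink, flux, loupe, dish, tape, driver, tweezers from where it was at the start of the episode above 0.015 m or angle between any of flux, loupe's own z axis and vertical above 0.5 rad).
It also fails if it takes over 51 s, if anything falls off the work surface, if the arm or the gripper's body presses on something with over 40 N, if the wrist force passes 120 N, or if a joint passes its speed limit or range.

## Working session

There is one attempt and no reset: what is moved stays moved. The work goes in short steps, Python scripts to look and compute and a tool call to move; the robot and the scene stay as the last step left them, time stands still between calls to the robot, and variables do not carry over. Pictures are saved under pics/ and viewed, at most 10 in all, crops included, and the job is handed in when it is done.

Besides the shell and the picture viewer there is one more tool, called after "Emit:" as name(argument=value, ...), one argument or row to a line, values as JSON. drive_tool: Moves the arm, as the interface text tells. Its arguments: {"type":"object","properties":{"moves":{"type":"array","items":{"type":"array","items":{"type":"array","items":{"type":"number"}}}}},"required":["moves"]}

```bash
mkdir -p pics
python3 - <<'E'
from rig import telemetry, eyes, ticket, env
import cv2
s=telemetry.read_state();print(s)
for n in("top","side"):
    im=eyes.snapshot(n);cv2.imwrite(f"pics/{n}0.png",im[:,:,::-1])
    print(n,eyes.camera_params(n))
print(eyes.camera_params("wrist"),env.grip_point_offset)
E
```

```text
{'t': 0.0, 'q': array([-1.36421146,  0.52202256, -0.03633232,  1.60000931,  0.02117232,
        1.02109486, -0.11274975]), 'joint_vel': array([-2.04302214e-03,  2.15060831e-04,  1.48941921e-03,  1.35048561e-03,
        8.86335741e-05, -6.70470166e-05, -6.58604444e-05]), 'tau': array([-1.16759802e-03, -9.27118707e+01,  1.97943114e+00, -3.69940960e+01,
        1.78301398e-02,  8.07250181e-03, -7.22846994e-05]), 'position': array([0.17072257, 0.600876  , 0.23071988]), 'eef_rot': array([ 1.37936176e-01,  9.90440953e-01, -5.72872054e-04, -5.14009643e-05]), 'wrist_force': array([-0.67835941, -0.09592102,  0.05969384]), 'moment': array([-0.02719904, -0.0618536 , -0.00742586]), 'gripper_force': 0.0, 'finger_gap': 1.0016269389546153}
top {'mtx': array([[495.32309139,   0.        , 314.68679428],
       [  0.        , 495.32309139, 246.92188201],
       [  0.        ,   0.        ,   1.        ]]), 'dist': array([-0.09527835,  0.        ,  0.        ,  0.        ,  0.        ]), 'R': array([[ 2.11287152e-02, -9.99776654e-01,  4.67911024e-04],
       [-9.93184083e-01, -2.10430453e-02, -1.146410
[... 489 characters left out ...]
02,  0.73576718, -0.63553643]]), 't': array([-0.45651289,  0.13884873,  1.07865943])}
{'mtx': array([[351.295511  ,   0.        , 318.98222482],
       [  0.        , 351.295511  , 240.30843156],
       [  0.        ,   0.        ,   1.        ]]), 'dist': array([-0.05625519,  0.        ,  0.        ,  0.        ,  0.        ]), 'tool_from_camera': array([[-2.70201788e-05, -9.49559052e-01, -3.13588274e-01,
         8.03503382e-02],
       [ 9.99999881e-01,  1.26975444e-04, -4.70651711e-04,
        -2.58237720e-04],
       [ 4.86729603e-04, -3.13588249e-01,  9.49558936e-01,
        -1.43334166e-01],
       [ 0.00000000e+00,  0.00000000e+00,  0.00000000e+00,
         1.00000000e+00]])} -0.0187
```

View pics/top0.png

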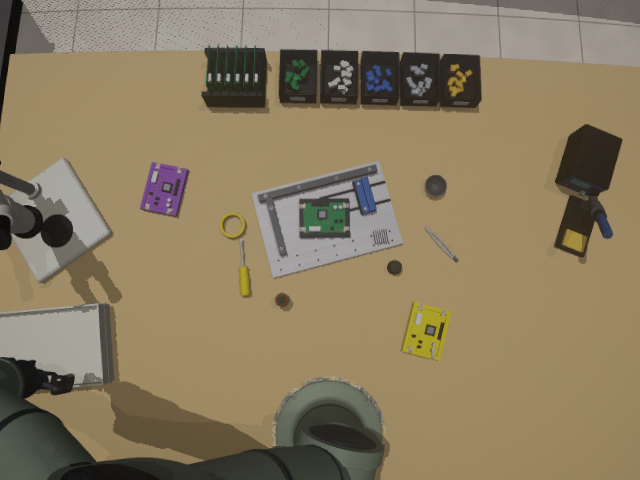

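View pics/side0.png

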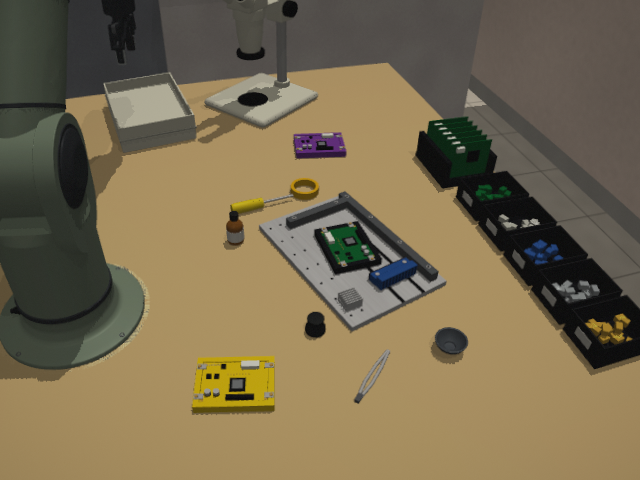

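Top view: things shaped like the carrier are the black-rimmed pallet with a green board on the fixture (325,217), the purple one (164,189) and the yellow one (427,331). I choose the black one. The jaw is at (364,195), the stop at left (277,227), the fence at the top, the heat sink at (380,237), the flux at (282,300) and the loupe at (394,267). Next is a close crop.

Run:
```python
import cv2
im=cv2.imread("pics/top0.png")[155:285,243:413]
cv2.imwrite("pics/c1.png",cv2.resize(im,None,fx=4.5,fy=4.5,interpolation=cv2.INTER_CUBIC))
```

```text
(no output)
```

View pics/c1.png

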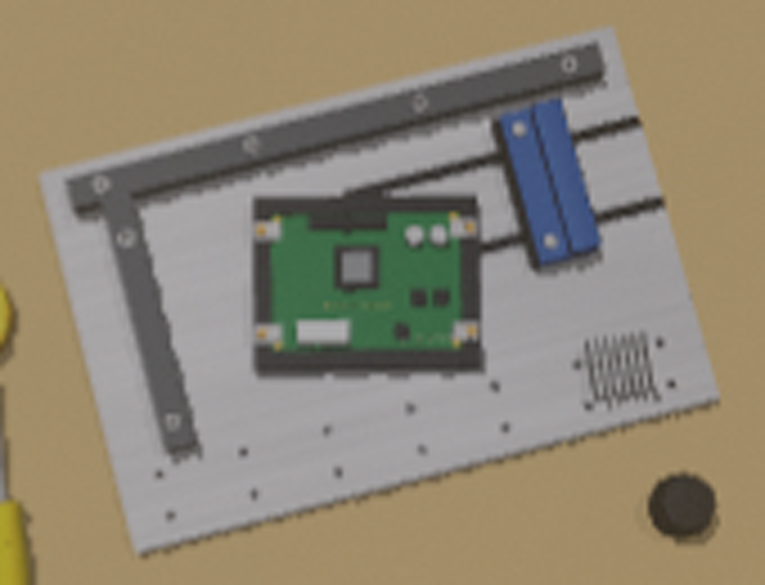

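The crop shows the black rim with corners at (254,198), (479,198), (483,372) and (256,374), so the black carrier is confirmed. The plate corners are at (40,172), (612,27), (719,400) and (139,554).

```bash
cat > h.py <<'E'
import numpy as np, cv2
from scipy.spatial.transform import Rotation as Ro
from rig import telemetry, eyes
def ray(px,z,name="top",M=None):
    p=eyes.camera_params(name)
    n=cv2.undistortPoints(np.array(px,float).reshape(-1,1,2),p["mtx"],p["dist"])[:,0]
    d=np.c_[n,np.ones(len(n))]
    if M is None: R,t=p["R"],p["t"]; C=-R.T@t; D=d@R
    else: C=M[:3,3]; D=d@M[:3,:3].T
    return C+D*((z-C[2])/D[:,2])[:,None]
def fit(model,obs):
    m=np.array(model);o=obs[:,:2];mc=m.mean(0);oc=o.mean(0)
    U,S,V=np.linalg.svd((m-mc).T@(o-oc)); D=np.diag([1,np.linalg.det((U@V))]);R=(U@D@V).T
    t=oc-R@mc; return R,t,np.degrees(np.arctan2(R[1,0],R[0,0])),np.linalg.norm(o-(m@R.T+t),axis=1)
def crop(px): return np.array(px)/4.5+[243,155]-.4
E
cat > a.py <<'E'
from h import *
pl=ray(crop([(40,172),(612,27),(719,400),(139,554)]),.012)
R,t,a,e=fit([(.115,.175),(.115,-.175),(-.115,-.175),(-.115,.175)],pl);print("jig",t,a,e)
c=ray(crop([(254,198),(479,198),(483,372),(256,374)]),.028)
_,tc,ac,ec=fit([(.05,.065),(.05,-.065),(-.05,-.065),(-.05,.065)],c);print("car",tc,ac,ec, "in jig",R.T@(tc-t),ac-a)
for n,p,z in[("jawface",[(497,120),(537,268)],.03),("block rear",[(561,98),(600,248)],.038),("heats",[(585,340),(645,333),(655,395),(592,405)],.032),("loupe",[(682,505)],.034),("fence",[(135,203),(605,78)],.032),("stop",[(135,203),(195,445)],.032)]:
    w=ray(crop(p),z)[:,:2];print(n,w.round(3).tolist(),((w-t)@R).round(4).tolist())
f=ray([(282,300),(436,186),(427,240),(457,260)],.02)[:,:2];print(f.round(3).tolist(),((f-t)@R).round(3).tolist())
np.savez("jig.npz",R=R,t=t)
E
python3 a.py
```

```text
jig [0.55350752 0.01306273] 16.006201060314208 [0.00120226 0.00101176 0.00131453 0.001925  ]
car [0.55088773 0.01942277] 1.6925999173970971 [0.00155486 0.00058636 0.00099645 0.00111775] in jig [-0.0007645   0.00683586] -14.313601142917111
jawface [[0.649, -0.054], [0.563, -0.077]] [[0.0736, -0.0904], [-0.0162, -0.0895]]
block rear [[0.661, -0.09], [0.574, -0.113]] [[0.0751, -0.1285], [-0.0154, -0.1264]]
heats [[0.521, -0.105], [0.526, -0.14], [0.49, -0.145], [0.484, -0.109]] [[-0.0638, -0.1047], [-0.0687, -0.1391], [-0.1046, -0.1349], [-0.1009, -0.0985]]
loupe [[0.427, -0.161]] [[-0.1691, -0.1324]]
fence [[0.595, 0.155], [0.675, -0.116]] [[0.0792, 0.1245], [0.0814, -0.1576]]
stop [[0.595, 0.155], [0.456, 0.116]] [[0.0792, 0.1245], [-0.0653, 0.1258]]
[[0.338, 0.124], [0.645, -0.274], [0.5, -0.249], [0.45, -0.327]] [[-0.177, 0.166], [0.008, -0.301], [-0.123, -0.237], [-0.194, -0.298]]
```

Emit:
drive_tool(
  moves=[
    [[0,-0.22,-0.26,0,-30],[0,-0.22,-0.26,0,-30],[0,-0.22,-0.26,0,-30],[0,-0.22,-0.26,0,-30],[0,-0.22,-0.26,0,-30],[0,-0.22,-0.26,0,-30],[0,-0.22,-0.26,0,-30],[0,-0.22,-0.26,0,-30],[0,-0.22,-0.26,0,-30],[0,-0.22,-0.26,0,-30]],
  ],
)

```text
t: 0.93
position: [0.3126, 0.2883, 0.2314]
eef_rot: [-0.121, 0.993, -0.0, 0.0]
wrist_force: [-0.0, 0.8, -0.3]
finger_gap: 1.003
gripper_force: 0.0
```

```bash
cat > g.py <<'E'
# usage: g.py jigx jigy z : shift in tool axes from the current pose
import sys
from h import *
j=np.load("jig.npz");s=telemetry.read_state();p=s["position"];T=Ro.from_quat(s["eef_rot"]).as_matrix()
J=np.eye(3);J[:2,:2]=j["R"];o=np.r_[j["t"],0]
print("t",round(s["t"],2),"jigpos",((p-o)@J).round(4),"F jig",(s["wrist_force"]@J).round(1),"gap",round(s["finger_gap"],2),"tilt",T[2].round(3))
a=np.degrees(np.arctan2(-T[1,0],-T[0,0]));print("turn",a-16.0,"q",s["q"].round(2))
if len(sys.argv)>3:
    g=o+J@np.array([float(v) for v in sys.argv[1:4]]);print("world",g,"shift",((g-p)@T).round(4))
E
python3 g.py -0.1 0 .231
```

```text
t 0.93 jigpos [-0.1557  0.331   0.2314] F jig [ 0.2  0.8 -0.3] gap 1.0 tilt [-0.    -0.001 -1.   ]
turn -2.1224874706698067 q [-0.81  0.2  -0.08  2.09  0.02  0.85  0.9 ]
world [ 0.45738433 -0.01451141  0.231     ] shift [-0.068  -0.3287  0.0007]
```

Emit:
drive_tool(
  moves=[
    [[0,-0.068,-0.329,0,-2.1],[0,-0.068,-0.329,0,-2.1],[0,-0.068,-0.329,0,-2.1],[0,-0.068,-0.329,0,-2.1],[0,-0.068,-0.329,0,-2.1],[0,-0.068,-0.329,0,-2.1],[0,-0.068,-0.329,0,-2.1],[0,-0.068,-0.329,0,-2.1],[0,-0.068,-0.329,0,-2.1],[0,-0.068,-0.329,0,-2.1]],
  ],
)

```text
t: 1.77
position: [0.4583, -0.0129, 0.2309]
eef_rot: [-0.14, 0.99, -0.0, -0.0]
wrist_force: [-0.0, 0.7, -0.2]
finger_gap: 1.0
gripper_force: 0.0
```

```bash
python3 g.py -0.1 0 .06
python3 - <<'E'
from h import *
s=telemetry.read_state();im=eyes.snapshot("wrist");cv2.imwrite("pics/w1.png",im[:,:,::-1]);np.savez("w1.npz",p=s["position"],q=s["eef_rot"])
E
```

```text
t 1.77 jigpos [-0.0986  0.0012  0.2309] F jig [ 0.2  0.7 -0.2] gap 1.0 tilt [ 0.001 -0.    -1.   ]
turn 0.05203086487919606 q [-0.23  0.26  0.15  2.03 -0.05  0.86  1.8 ]
world [ 0.45738433 -0.01451141  0.06      ] shift [ 0.0013 -0.0012  0.1709]
```

View pics/w1.png

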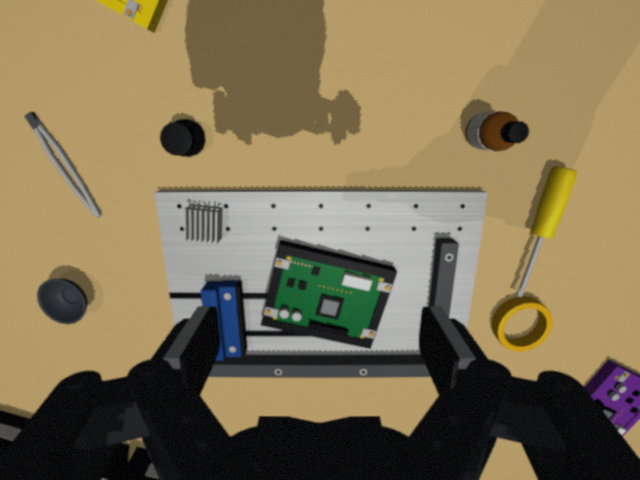

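The wrist view shows the carrier's rim corners at (281,238), (396,268), (374,347) and (262,323), with the plate's front corners at (157,189) and (486,190). The heat sink at (204,223) is clear of the right finger's way.

Run:
```python
from h import *
d=np.load("w1.npz");j=np.load("jig.npz");T=np.eye(4);T[:3,:3]=Ro.from_quat(d["q"]).as_matrix();T[:3,3]=d["p"]
M=T@eyes.camera_params("wrist")["tool_from_camera"]
f=lambda px,z:((ray(px,z,"wrist",M)[:,:2]-j["t"])@j["R"]).round(4)
print(f([(157,189),(486,190)],.012).tolist())
c=f([(281,238),(396,268),(374,347),(262,323)],.028)
print(c.tolist(),fit([(-.05,-.065),(-.05,.065),(.05,.065),(.05,-.065)],c)[1:])
print("heat",f([(186,206),(222,208)],.032).tolist(),"stop end",f([(437,240)],.032),"fence top edge",f([(260,353),(400,353)],.032).tolist(),"jaw",f([(245,282)],.03).tolist())
```

```text
[[-0.1163, -0.1695], [-0.1156, 0.1761]]
[[-0.0675, -0.0387], [-0.034, 0.083], [0.0653, 0.0647], [0.0335, -0.0637]] (array([-0.000675,  0.011325]), np.float64(-13.710701309415931), array([0.00311496, 0.00332746, 0.00287971, 0.00100637]))
heat [[-0.1024, -0.1327], [-0.1003, -0.0964]] stop end [[-0.0668  0.1224]] fence top edge [[0.071, -0.0675], [0.0709, 0.0946]] jaw [[-0.0183, -0.079]]
```

Emit:
drive_tool(
  moves=[
    [[0,0.001,0.008,0.04,0],[0,0.001,0.008,0.08,0],[0,0.001,0.008,0.12,0],[0,0.001,0.008,0.15,0],[0,0.001,0.008,0.175,0],[0,0.001,0.008,0.195,0],[0,0.001,0.008,0.21,0],[0,0.001,0.008,0.218,0],[0,0.001,0.008,0.222,0],[0,0.001,0.008,0.222,0]],
  ],
)

```text
t: 2.65
position: [0.4543, -0.0032, 0.0091]
eef_rot: [-0.142, 0.99, 0.0, -0.0]
wrist_force: [-0.1, -0.1, 0.2]
finger_gap: 1.0
gripper_force: 0.0
```

```bash
python3 g.py
python3 - <<'E'
from h import *
im=eyes.snapshot("side")[160:340,220:460];cv2.imwrite("pics/s2.png",cv2.resize(im[:,:,::-1],None,fx=3.3,fy=3.3,interpolation=cv2.INTER_CUBIC))
E
```

```text
t 2.65 jigpos [-0.0999  0.0118  0.0091] F jig [-0.1 -0.1  0.2] gap 1.0 tilt [ 0.001  0.    -1.   ]
turn 0.31083135049934185 q [-0.17  0.66  0.06  2.18 -0.13  0.3   1.86]
```

View pics/s2.png

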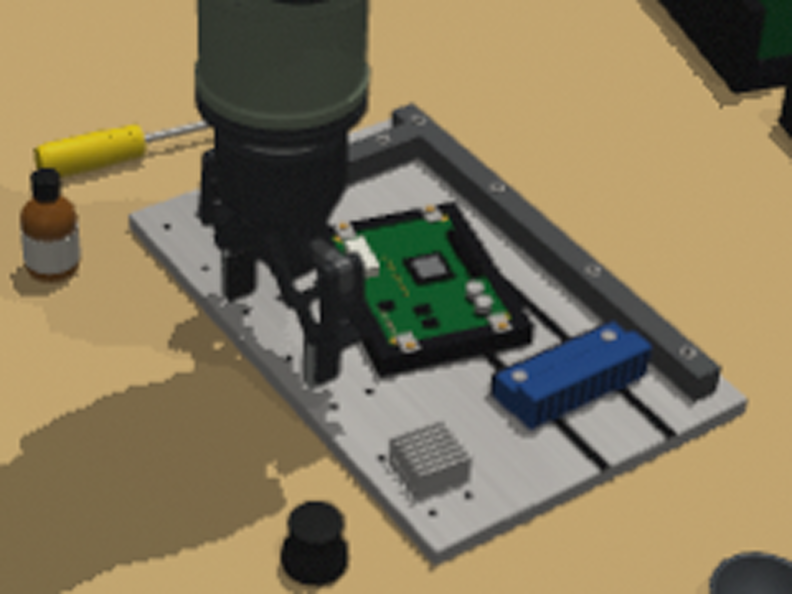

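The side view shows both fingers down just above the plate on the carrier's free long side, clear of the heat sink at (430,458). Now I'll push.

Emit:
drive_tool(
  moves=[
    [[0,-0.003,-0.001,0.002,0.3],[0,-0.007,-0.001,0.0025,0.3],[0,-0.011,-0.001,0.0025,0.3],[0,-0.015,-0.001,0.0025,0.3],[0,-0.019,-0.001,0.0025,0.3],[0,-0.023,-0.001,0.0025,0.3],[0,-0.027,-0.001,0.0025,0.3],[0,-0.031,-0.001,0.0025,0.3],[0,-0.035,-0.001,0.0025,0.3],[0,-0.039,-0.001,0.0025,0.3]],
  ],
)

```text
t: 3.53
position: [0.4923, 0.0058, 0.0067]
eef_rot: [-0.139, 0.99, -0.0, -0.0]
wrist_force: [-1.7, -1.4, 0.4]
finger_gap: 1.0
gripper_force: 0.8
```

```bash
python3 g.py
python3 - <<'E'
from h import *
im=eyes.snapshot("top")[155:285,243:413];cv2.imwrite("pics/t3.png",cv2.resize(im[:,:,::-1],None,fx=4.5,fy=4.5,interpolation=cv2.INTER_CUBIC))
E
```

```text
t 3.53 jigpos [-0.0608  0.0099  0.0067] F jig [-2.1 -0.9  0.4] gap 1.0 tilt [ 0. -0. -1.]
turn -0.07581137775415314 q [-0.19  0.7   0.07  2.09 -0.13  0.36  1.84]
```

View pics/t3.png

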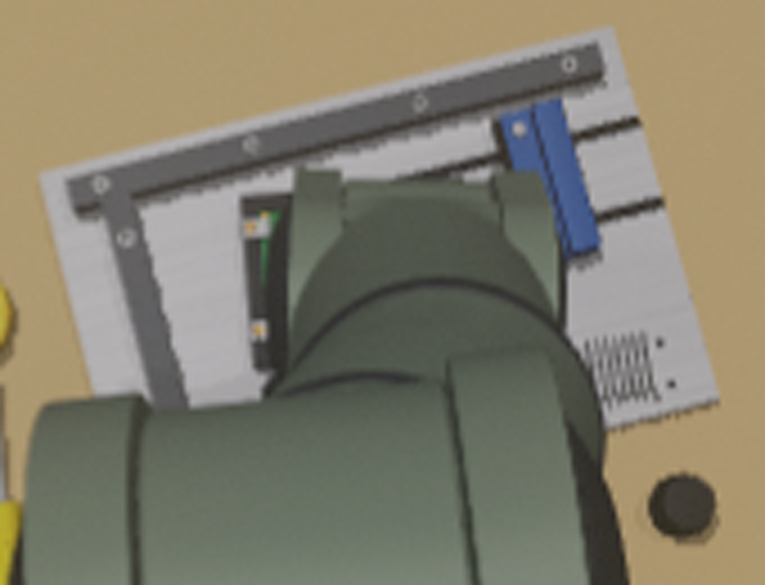

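The top view is mostly arm, but the carrier's left edge, (243,198) to (257,370), has begun to turn square, and the push force is about 2 N. I'll carry on.

Emit:
drive_tool(
  moves=[
    [[0,-0.003,0,0,0],[0,-0.006,0,0,0],[0,-0.009,0,0,0],[0,-0.012,0,0,0],[0,-0.015,0,0,0],[0,-0.018,0,0,0],[0,-0.021,0,0,0],[0,-0.023,0,0,0],[0,-0.025,0,0,0],[0,-0.026,0,0,0]],
  ],
)

```text
t: 4.42
position: [0.5174, 0.0131, 0.0068]
eef_rot: [-0.139, 0.99, -0.0, 0.0]
wrist_force: [-1.5, -1.1, 0.5]
finger_gap: 0.998
gripper_force: 0.7
```

```bash
python3 g.py
python3 - <<'E'
from h import *
s=telemetry.read_state();im=eyes.snapshot("wrist");cv2.imwrite("pics/w4.png",im[:,:,::-1]);np.savez("w4.npz",p=s["position"],q=s["eef_rot"])
E
```

```text
t 4.42 jigpos [-0.0347  0.01    0.0068] F jig [-1.8 -0.6  0.5] gap 1.0 tilt [-0. -0. -1.]
turn -0.056869995616596114 q [-0.2   0.72  0.08  2.02 -0.13  0.41  1.83]
```

View pics/w4.png

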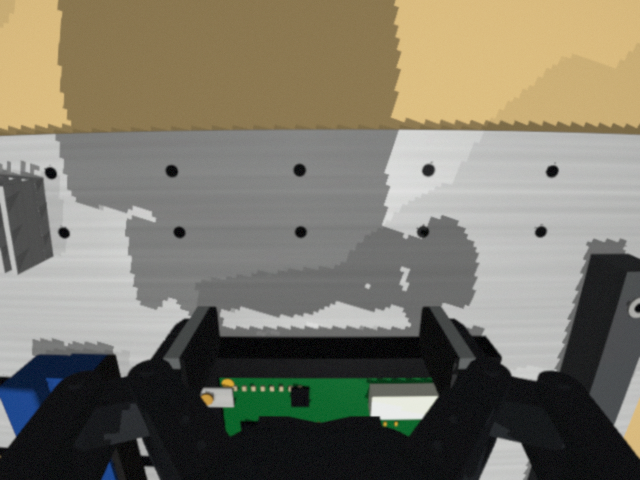

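The carrier's near edge (row ~338) is now parallel to the plate edge and lies against both fingers. I'll push on slowly to the fence.

Emit:
drive_tool(
  moves=[
    [[0,-0.0015,0,0,0],[0,-0.003,0,0,0],[0,-0.0045,0,0,0],[0,-0.006,0,0,0],[0,-0.007,0,0,0],[0,-0.0075,0,0,0],[0,-0.008,0,0,0],[0,-0.0085,0,0,0],[0,-0.009,0,0,0],[0,-0.009,0,0,0]],
  ],
)

```text
t: 5.3
position: [0.526, 0.0155, 0.0068]
eef_rot: [-0.139, 0.99, -0.0, 0.0]
wrist_force: [-1.3, -0.1, -0.4]
finger_gap: 1.003
gripper_force: 0.6
```

```bash
python3 g.py
```

```text
t 5.3 jigpos [-0.0258  0.01    0.0068] F jig [-1.3  0.3 -0.4] gap 1.0 tilt [-0. -0. -1.]
turn -0.06185062443558387 q [-0.2   0.73  0.08  2.   -0.13  0.42  1.83]
```

No fence contact yet, so I'll advance in smaller steps.

Emit:
drive_tool(
  moves=[
    [[0,-0.0004,0,0,0],[0,-0.0008,0,0,0],[0,-0.0012,0,0,0],[0,-0.0016,0,0,0],[0,-0.002,0,0,0],[0,-0.0024,0,0,0],[0,-0.0028,0,0,0],[0,-0.0032,0,0,0],[0,-0.0036,0,0,0],[0,-0.004,0,0,0]],
  ],
)

```text
t: 6.13
position: [0.5274, 0.0158, 0.0066]
eef_rot: [-0.138, 0.99, -0.0, -0.002]
wrist_force: [-17.3, -5.3, 13.5]
finger_gap: 1.0
gripper_force: 8.9
```

```bash
python3 g.py
```

```text
t 6.13 jigpos [-0.0244  0.0099  0.0066] F jig [-18.1  -0.3  13.5] gap 1.0 tilt [ 0.005  0.    -1.   ]
turn -0.0784707386162804 q [-0.2   0.73  0.08  1.99 -0.13  0.43  1.83]
```

Emit:
drive_tool(
  moves=[
    [[0,0.005,0,0,0],[0,0.02,0,0,0],[0,0.03,0,-0.01,0],[60,0.03,0,-0.05,0],[120,0.03,0,-0.09,0],[255,0.03,0,-0.11,0],[255,0.03,-0.03,-0.11,0],[255,0.02,-0.07,-0.11,0],[255,0.0,-0.1,-0.11,0],[255,-0.02,-0.13,-0.11,0]],
  ],
)

```text
t: 6.97
position: [0.5859, -0.1048, 0.1176]
eef_rot: [-0.138, 0.99, -0.0, 0.001]
wrist_force: [0.5, 1.1, 0.9]
finger_gap: 0.007
gripper_force: 0.0
```

```bash
python3 g.py .03 -.165 .025
```

```text
t 6.97 jigpos [-0.0014 -0.1222  0.1176] F jig [0.8 0.9 0.9] gap 0.01 tilt [-0.002 -0.001 -1.   ]
turn -0.09554887019675995 q [-0.01  0.62  0.13  1.78 -0.11  0.74  2.02]
world [ 0.6278418  -0.13726828  0.025     ] shift [-0.0313 -0.0427  0.0926]
```

Emit:
drive_tool(
  moves=[
    [[255,-0.015,-0.025,0,0],[255,-0.031,-0.043,0,0],[255,-0.031,-0.043,0.02,0],[255,-0.031,-0.043,0.05,0],[255,-0.031,-0.043,0.08,0],[255,-0.031,-0.043,0.09,0],[255,-0.031,-0.043,0.093,0],[255,-0.031,-0.038,0.093,0],[255,-0.031,-0.033,0.093,0],[255,-0.031,-0.028,0.093,0]],
  ],
)

```text
t: 7.8
position: [0.623, -0.1207, 0.0255]
eef_rot: [-0.139, 0.99, -0.0, 0.001]
wrist_force: [0.8, -0.2, 0.1]
finger_gap: 0.004
gripper_force: 0.0
```

```bash
python3 g.py .03 -.06 .025
python3 - <<'E'
from h import *
im=eyes.snapshot("side")[160:340,220:460];cv2.imwrite("pics/s5.png",cv2.resize(im[:,:,::-1],None,fx=3.3,fy=3.3,interpolation=cv2.INTER_CUBIC))
E
```

```text
t 7.8 jigpos [ 0.0299 -0.1477  0.0255] F jig [ 0.7 -0.4  0.1] gap 0.0 tilt [-0.002 -0.001 -1.   ]
turn -0.05163441378934408 q [ 0.03  0.8   0.1   1.71 -0.13  0.64  2.05]
world [ 0.59888896 -0.03633894  0.025     ] shift [-0.      0.0877  0.0004]
```

View pics/s5.png

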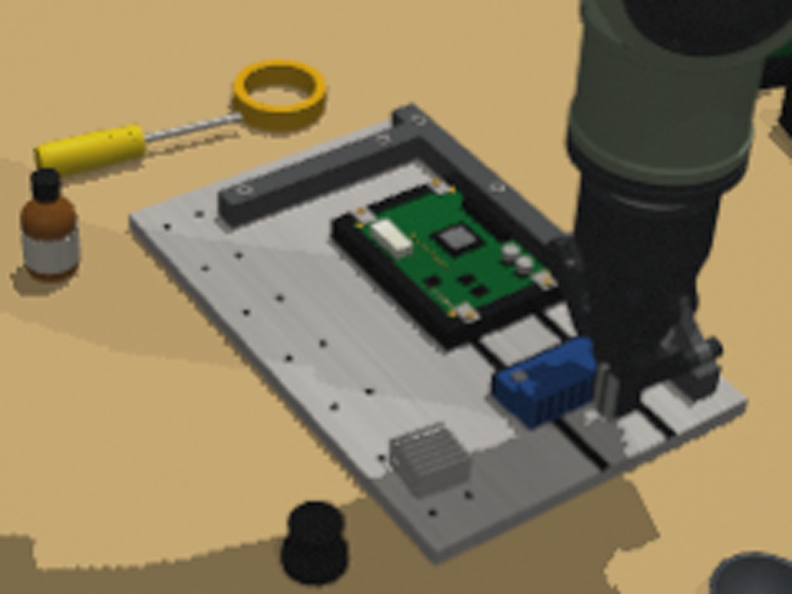

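The carrier is now square along the fence. The shut fingers stand behind the blue jaw's block at (610,390), clear of everything else. Now I'll push the jaw.

Emit:
drive_tool(
  moves=[
    [[255,0,0.004,0,0],[255,0,0.008,0,0],[255,0,0.012,0,0],[255,0,0.016,0,0],[255,0,0.02,0,0],[255,0,0.024,0,0],[255,0,0.028,0,0],[255,0,0.032,0,0],[255,0,0.036,0,0],[255,0,0.04,0,0]],
  ],
)

```text
t: 8.68
position: [0.611, -0.0825, 0.0238]
eef_rot: [-0.139, 0.99, -0.0, -0.0]
wrist_force: [2.2, -2.8, 2.4]
finger_gap: -0.0
gripper_force: 1.4
```

Emit:
drive_tool(
  moves=[
    [[255,0,0.004,0,0],[255,0,0.008,0,0],[255,0,0.012,0,0],[255,0,0.016,0,0],[255,0,0.02,0,0],[255,0,0.024,0,0],[255,0,0.027,0,0],[255,0,0.03,0,0],[255,0,0.033,0,0],[255,0,0.035,0,0]],
  ],
)

```text
t: 9.52
position: [0.6014, -0.0488, 0.0238]
eef_rot: [-0.139, 0.99, 0.0, -0.0]
wrist_force: [1.8, -4.8, 2.3]
finger_gap: -0.001
gripper_force: 2.3
```

```bash
python3 g.py .03 -.06 .025
```

```text
t 9.52 jigpos [ 0.029  -0.0727  0.0238] F jig [ 0.4 -5.1  2.3] gap -0.0 tilt [ 0.  0. -1.]
turn -0.050494692142889264 q [-0.09  0.77  0.11  1.79 -0.14  0.58  1.95]
world [ 0.59888896 -0.03633894  0.025     ] shift [-0.001   0.0127 -0.0012]
```

Emit:
drive_tool(
  moves=[
    [[255,0,0.001,0,0],[255,0,0.002,0,0],[255,0,0.003,0,0],[255,0,0.004,0,0],[255,0,0.005,0,0],[255,0,0.006,0,0],[255,0,0.007,0,0],[255,0,0.008,0,0],[255,0,0.009,0,0],[255,0,0.009,0,0]],
  ],
)

```text
t: 10.35
position: [0.599, -0.0403, 0.0238]
eef_rot: [-0.139, 0.99, 0.0, -0.0]
wrist_force: [0.1, -3.3, 3.0]
finger_gap: -0.003
gripper_force: 1.6
```

Emit:
drive_tool(
  moves=[
    [[255,0,0.0004,0,0],[255,0,0.0008,0,0],[255,0,0.0012,0,0],[255,0,0.0016,0,0],[255,0,0.002,0,0],[255,0,0.0024,0,0],[255,0,0.0028,0,0],[255,0,0.0032,0,0],[255,0,0.0036,0,0],[255,0,0.004,0,0]],
  ],
)

```text
t: 11.18
position: [0.598, -0.0367, 0.0238]
eef_rot: [-0.139, 0.99, -0.0, 0.0]
wrist_force: [0.2, -4.3, 1.0]
finger_gap: -0.0
gripper_force: 2.2
```

```bash
python3 g.py .03 -.06 .025
```

```text
t 11.18 jigpos [ 0.029  -0.0601  0.0238] F jig [-1.  -4.1  1. ] gap -0.0 tilt [-0. -0. -1.]
turn -0.06154477865270813 q [-0.11  0.77  0.11  1.8  -0.14  0.58  1.94]
world [ 0.59888896 -0.03633894  0.025     ] shift [-0.001   0.0001 -0.0012]
```

Emit:
drive_tool(
  moves=[
    [[255,0,0.0004,0,0],[255,0,0.0008,0,0],[255,0,0.0012,0,0],[255,0,0.0016,0,0],[255,0,0.002,0,0],[255,0,0.0024,0,0],[255,0,0.0028,0,0],[255,0,0.0032,0,0],[255,0,0.0036,0,0],[255,0,0.004,0,0]],
  ],
)

```text
t: 12.02
position: [0.5968, -0.0328, 0.0238]
eef_rot: [-0.139, 0.99, -0.0, -0.0]
wrist_force: [-0.7, -4.3, 2.5]
finger_gap: -0.003
gripper_force: 2.2
```

```bash
python3 g.py .03 -.06 .025
```

```text
t 12.02 jigpos [ 0.029  -0.0561  0.0238] F jig [-1.9 -3.9  2.5] gap -0.0 tilt [ 0. -0. -1.]
turn -0.060330385368779105 q [-0.12  0.77  0.11  1.81 -0.14  0.57  1.93]
world [ 0.59888896 -0.03633894  0.025     ] shift [-0.001  -0.0039 -0.0012]
```

Emit:
drive_tool(
  moves=[
    [[255,0,0.0004,0,0],[255,0,0.0008,0,0],[255,0,0.0012,0,0],[255,0,0.0016,0,0],[255,0,0.002,0,0],[255,0,0.0024,0,0],[255,0,0.0028,0,0],[255,0,0.0032,0,0],[255,0,0.0036,0,0],[255,0,0.004,0,0]],
  ],
)

```text
t: 12.85
position: [0.5966, -0.0323, 0.024]
eef_rot: [-0.138, 0.99, -0.002, 0.001]
wrist_force: [7.4, -22.6, -3.1]
finger_gap: -0.002
gripper_force: 11.6
```

```bash
python3 g.py .03 -.06 .025
```

```text
t 12.85 jigpos [ 0.0289 -0.0555  0.024 ] F jig [  0.9 -23.7  -3.1] gap -0.0 tilt [-0.001 -0.004 -1.   ]
turn -0.19220241452830855 q [-0.13  0.77  0.12  1.81 -0.14  0.57  1.92]
world [ 0.59888896 -0.03633894  0.025     ] shift [-0.0011 -0.0045 -0.001 ]
```

Emit:
drive_tool(
  moves=[
    [[255,0,-0.006,0,0],[255,0,-0.025,0,0],[255,0,-0.03,-0.03,0],[255,0,-0.03,-0.07,0],[255,0,-0.03,-0.11,0],[255,0.02,-0.02,-0.14,0],[120,0.05,0,-0.16,0],[60,0.08,0.02,-0.18,0],[0,0.11,0.04,-0.2,0],[0,0.13,0.07,-0.206,0]],
  ],
)

```text
t: 13.68
position: [0.4498, 0.002, 0.2319]
eef_rot: [-0.138, 0.99, 0.0, 0.001]
wrist_force: [1.5, 1.1, 0.4]
finger_gap: 0.568
gripper_force: 0.0
```

Emit:
drive_tool(
  moves=[
    [[0,0,0.03,0,0],[0,0,0.03,0,0],[0,0,0.03,0,0],[0,0,0.03,0,0],[0,0,0.03,0,0],[0,0,0.03,0,0],[0,0,0.03,0,0],[0,0,0.03,0,0],[0,0,0.03,0,0],[0,0,0.03,0,0]],
  ],
)

```text
t: 14.52
position: [0.4433, 0.0313, 0.2297]
eef_rot: [-0.138, 0.99, -0.0, -0.0]
wrist_force: [0.9, 0.6, -0.6]
finger_gap: 1.0
gripper_force: 0.0
```

```bash
python3 g.py -.1 .05 .009
python3 - <<'E'
from h import *
s=telemetry.read_state();im=eyes.snapshot("wrist");np.savez("w6.npz",p=s["position"],q=s["eef_rot"])
cv2.imwrite("pics/w6.png",cv2.resize(im[180:400,130:450,::-1],None,fx=2.5,fy=2.5,interpolation=cv2.INTER_CUBIC))
E
```

```text
t 14.52 jigpos [-0.1009  0.0479  0.2297] F jig [ 1.   0.4 -0.6] gap 1.0 tilt [ 0. -0. -1.]
turn -0.07802479522211492 q [-0.32  0.24  0.14  2.06 -0.04  0.85  1.69]
world [0.44359726 0.03355018 0.009     ] shift [-0.0009  0.0021  0.2207]
```

View pics/w6.png

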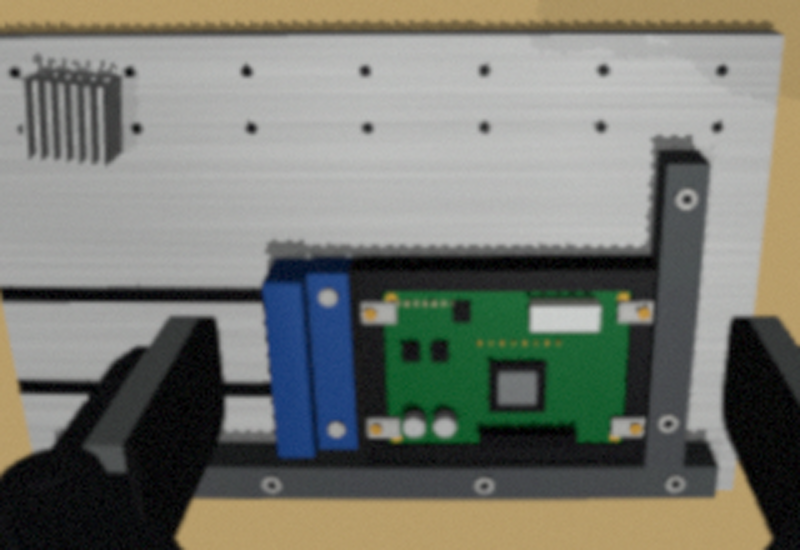

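The jaw lies against the carrier, which sits square at the stop and the fence, and the heat sink has not moved. I'll make one gentle confirming push toward the fence with the fingers part closed, clear of the jaw and the stop.

Emit:
drive_tool(
  moves=[
    [[60,0,0.012,0.04,0],[60,0,0.012,0.08,0],[60,0,0.012,0.12,0],[60,0,0.012,0.15,0],[60,0,0.012,0.175,0],[60,0,0.012,0.195,0],[60,0,0.012,0.207,0],[60,0,0.012,0.214,0],[60,0,0.012,0.217,0],[60,0,0.012,0.217,0]],
  ],
)

```text
t: 15.4
position: [0.44, 0.0429, 0.0127]
eef_rot: [-0.139, 0.99, -0.0, -0.0]
wrist_force: [-0.6, -0.1, -0.6]
finger_gap: 0.765
gripper_force: 0.0
```

```bash
python3 g.py -.03 .06 .012
```

```text
t 15.4 jigpos [-0.1009  0.06    0.0127] F jig [-0.6  0.1 -0.6] gap 0.76 tilt [ 0. -0. -1.]
turn -0.06683826719141628 q [-0.27  0.65  0.05  2.21 -0.12  0.29  1.73]
world [0.50812608 0.0624644  0.012     ] shift [-0.0709  0.0001  0.0007]
```

Emit:
drive_tool(
  moves=[
    [[60,-0.01,0,0,0],[60,-0.02,0,0,0],[60,-0.03,0,0,0],[60,-0.04,0,0,0],[60,-0.05,0,0,0],[60,-0.058,0,0,0],[60,-0.064,0,0,0],[60,-0.068,0,0,0],[60,-0.071,0,0,0],[60,-0.072,0,0,0]],
  ],
)

```text
t: 16.23
position: [0.5095, 0.0628, 0.0127]
eef_rot: [-0.139, 0.99, -0.0, -0.0]
wrist_force: [-0.8, 0.4, 0.0]
finger_gap: 0.765
gripper_force: 0.0
```

Emit:
drive_tool(
  moves=[
    [[60,-0.0005,0,0,0],[60,-0.001,0,0,0],[60,-0.0015,0,0,0],[60,-0.002,0,0,0],[60,-0.0025,0,0,0],[60,-0.003,0,0,0],[60,-0.0035,0,0,0],[60,-0.004,0,0,0],[60,-0.0045,0,0,0],[60,-0.0045,0,0,0]],
  ],
)

```text
t: 17.07
position: [0.5133, 0.0639, 0.0127]
eef_rot: [-0.139, 0.99, -0.0, -0.0]
wrist_force: [-2.3, -0.6, 0.9]
finger_gap: 0.767
gripper_force: 1.1
```

```bash
python3 g.py -.03 .06 .012
```

```text
t 17.07 jigpos [-0.0246  0.06    0.0127] F jig [-2.4  0.   0.9] gap 0.77 tilt [ 0.001  0.    -1.   ]
turn -0.05996090691472844 q [-0.29  0.71  0.07  2.02 -0.11  0.42  1.72]
world [0.50812608 0.0624644  0.012     ] shift [0.0054 0.     0.0007]
```

Emit:
drive_tool(
  moves=[
    [[60,-0.0003,0,0,0],[60,-0.0006,0,0,0],[60,-0.0009,0,0,0],[60,-0.0012,0,0,0],[60,-0.0015,0,0,0],[60,-0.0018,0,0,0],[60,-0.0021,0,0,0],[60,-0.0024,0,0,0],[60,-0.0024,0,0,0],[60,-0.0024,0,0,0]],
  ],
)

```text
t: 17.9
position: [0.5135, 0.064, 0.0125]
eef_rot: [-0.139, 0.99, -0.0, -0.002]
wrist_force: [-14.2, -2.6, 10.2]
finger_gap: 0.763
gripper_force: 7.3
```

```bash
python3 g.py -.03 .06 .012
```

```text
t 17.9 jigpos [-0.0244  0.06    0.0125] F jig [-14.3   1.4  10.2] gap 0.76 tilt [ 0.005  0.    -1.   ]
turn -0.06426389785534425 q [-0.29  0.71  0.07  2.02 -0.11  0.42  1.72]
world [0.50812608 0.0624644  0.012     ] shift [0.0056 0.     0.0005]
```

Emit:
drive_tool(
  moves=[
    [[60,0.005,0,0,0],[60,0.03,0,0,0],[60,0.065,0,-0.01,0],[60,0.075,0,-0.05,0],[60,0.075,0,-0.09,0],[60,0.075,0,-0.13,0],[60,0.075,0,-0.17,0],[60,0.075,0,-0.21,0],[60,0.075,0,-0.22,0],[60,0.075,0,-0.22,0]],
  ],
)

```text
t: 18.73
position: [0.4454, 0.0444, 0.2361]
eef_rot: [-0.139, 0.99, 0.001, 0.003]
wrist_force: [-0.1, 0.5, 0.1]
finger_gap: 0.762
gripper_force: 0.0
```

```bash
python3 g.py
python3 - <<'E'
from h import *
im=eyes.snapshot("wrist")
cv2.imwrite("pics/w7.png",cv2.resize(im[180:400,130:450,::-1],None,fx=2.5,fy=2.5,interpolation=cv2.INTER_CUBIC))
E
```

```text
t 18.73 jigpos [-0.0952  0.06    0.2361] F jig [0.1 0.5 0.1] gap 0.76 tilt [-0.007  0.    -1.   ]
turn -0.06882385963563209 q [-0.36  0.23  0.15  2.05 -0.05  0.86  1.67]
```

View pics/w7.png

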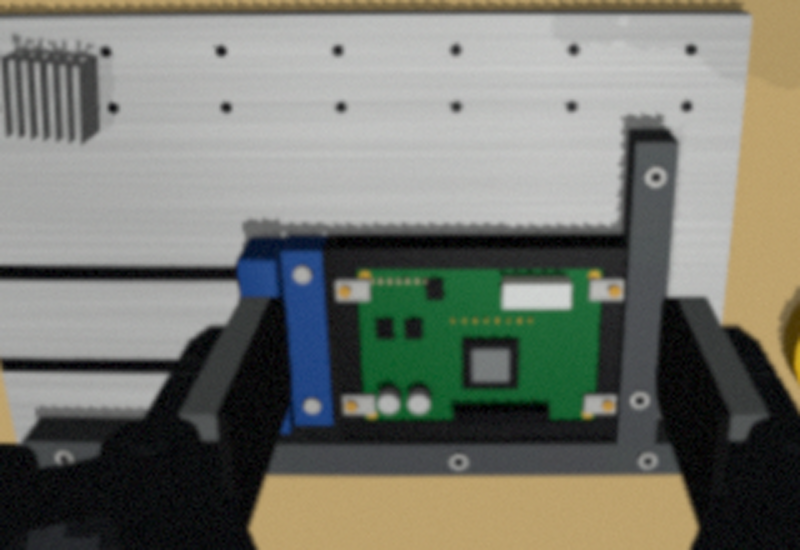

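The carrier sits flush and square at the fence (row ~440) and the stop (column ~625). The jaw bar at (305,340) touches its free side, and the arm is clear, so I'll hand in.

```bash
python3 -c "
from rig import ticket;print(ticket.finish_job())"
```

```text
the job is handed in; nothing more can be done
None
```

The job is handed in: the carrier sits square in the corner against fence and stop with the jaw up against its free side, by the last picture and firm contact on each push (24 N at most), though no verdict came back.

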